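Load the balance and seal its draught door

ROBOT

A 7-joint arm with a two-finger parallel gripper is mounted at the origin on the work surface; the furniture and walls round the work are solid. World frame = base frame: x ahead of the robot, y to its left, z up, the work surface at z = 0. Lengths are in m, angles in rad, forces in N, time in s.
With the tool pointing down it reaches from about 0.4 to 0.85 m from the base axis. Payload 10.4 kg.
Tool frame: the origin (TCP) lies on the centre line of the jaws, within the pads' length; the fingertips stand r.finger_overhang ahead of it and the grasp point (between the pads) lies 5 mm behind it (r.finger_overhang is the distance from the TCP to the fingertips, in m); z points along the fingers, y is the line along which they close (so a half turn about z gives the same grasp; the last joint's range is limited). The gripper opens to 87 mm and grips with 3 to 60 N. Pads are 19 mm wide; open, the fingers measure 117 mm over their backs; the gripper's body (75 mm by 190 mm) begins 51 mm behind the grasp point.
Start: joints at [1.26, 0.332, -0.065, 1.46, 0.022, 1.35, -0.088], TCP at [0.177, -0.599, 0.237] pointing down, gripper open.
Joint ranges: [-2.6, 2.6], [-0.5, 2.12], [-1.47, 1.34], [0.16, 2.42], [-1.27, 4.41], [0.06, 2.06], [-2.6, 2.6]. Speed limits (rad/s): [2.22, 2.22, 2.79, 2.79, 3.14, 3.14, 3.14].

INTERFACE

Orientations are given as a unit quaternion [x, y, z, w].
In Python, from bench import read_state, viewer, r gives the robot as it stands.
- The arm moves only by the tool carry_out, never from a script. Its argument "moves" is a list of rows, each a list of 6 numbers: the shift along the tool's x, y, z in units of 40 mm (1.0 is 40 mm), then the turn, a rotation vector about the tool's x, y, z in units of 8 degrees (1.0 is 8 degrees). A call has 1 to 20 rows; each row shifts and turns the commanded pose from where the row before left it, along the tool's axes as they then stand; what a row does not reach is not made up. A row lasts 1/8 s, in which the tool goes at most 62.5 mm and 10.7 degrees, less where a joint would pass 70% of its speed; a pose out of reach is approached as far as the arm can. A call is refused whole if a number of a shift passes 1 or a number of a turn 1, either way. A call with a gripper value outside its range is refused whole. "fingers" is the finger opening in mm, from 0 to 87, set as the call begins (left out, the last holds). The fingers move at their own pace and stop on an object; "force" is the grip in N (left out, the last holds). Time passes only in rows, so rows that do not move let the fingers close. It gives the time, the measured TCP pose, the force, the opening and the grip force at its end, in the units of the state.
- read_state(): the state, without advancing time (a new reading comes with each control period).
- viewer.camera(name): name is "scene" or "top" or "wrist"; returns a dict with "pixels" (480x640x3 uint8, red, green, blue), "range_z" (480x640 float32, m along the optical axis (not along the pixel's ray), 0 where there is no reading), "fx", "fy", "cx", "cy" (pixels), "k1" (the pictures are not rectified: a ray, as slopes to the right and down, at radius r is drawn at 1 + k1 r^2 times it, then the intrinsics apply), "xyz" and "orientation" of the camera in the world. Camera axes: x right, y down, z forward; pixel columns grow to the right and rows downward; lengths in m; the calibration is good to about 2 mm. A picture is of the moment at which its call begins.
- r.close_job(): hands the job in; it is judged then, once.
The state is a dict: "time": time; "joint_positions": joint angles; "joint_vel": joint speeds; "joint_torque": joint torques, N m; "ee_pos": TCP position; "eef_rot": TCP orientation; "ft_force": force on the tool from outside, world axes, zero at the start; "torque": the same for the moment, N m; "width": finger opening in m; "grip_force": force on a finger pad.
Only numpy, scipy, OpenCV 4.12 (cv2) and the standard library are available. Lean on these libraries where they do the work, as an engineer would, in place of code of your own. Each camera call takes 0.05 s, during which the arm holds its last target. There are 200 camera calls.

TASK

Weigh the teal bottle: stand it gently on the middle of the balance's round steel pan, let go, then slide the glass top door along its rails until it is properly closed and left pressing lightly on the rubber seal of the closing frame. Do not ram the door into the seal, do not press hard on the pan, and leave the white bottle where it is.

Things in the scene. Friction and masses are not known exactly. Their poses are not given: they have to be found in the camera images.
- balance: White precision balance fixed on the bench, 200 (x) x 312 (y) mm. Origin on the bench straight below the pan's middle; z up, -x is its front, y runs along the door's rails (tops at z = 168 mm, inner edges at x = -83 and +83 mm). Right part: weighing chamber, open at the top. Left part (y from +86 to +218 mm): solid white electronics housing with the display, 152 mm tall.
- pan: Round steel weighing pan, 92 mm across, that gives 0.2 mm per N and bears 20 N at most, its flat top 58 mm above the bench. Same origin and axes as the balance. The chamber round it is 178 mm wide inside along x (between upright glass panes) and 168 mm along y (from -84 to +84 mm), of which the open door leaves about 135 mm free from above (y from -82 mm).
- pan_top (a point): Middle of the top face of the pan, 58 mm above the bench; axes as the balance.
- frame: Closing frame: aluminium bar on the chamber's right edge, 196 mm along x, top at z = 172 mm, rigid with the balance, same origin and axes. Its face towards the door is at y = -82 mm. In it sits a black rubber seal strip 160 mm long, at z = 158 mm, that stands 2 to 14 mm proud of the face: how far differs each time and is not measured.
- door (a joint): Sliding glass top door, 6 mm thick, top at z = 161 mm. Value in m: gap along +y from the frame's bare face to the door's front edge; 0.15 is wide open, it closes towards -y. It stays where left. Sliding it takes about 3 N; on the seal resistance climbs by about 12 N per mm. A push of 6 to 9 N in all seats it and friction keeps it seated; over 10 N on the seal harms it.
- door_handle (a point): Middle of the black upright grip bar on the door: 60 mm along the balance's x, 14 mm along y, from z = 162 to 190 mm above the bench, 44 mm behind the door's front edge. Axes as the balance. It can be pushed from its +y side or pinched across its 14 mm.
- teal_bottle: Teal plastic bottle with a white cap, 44 mm across, 90 mm tall, 0.08 to 0.17 kg, standing on the bench. Origin in the middle of its underside, z up along the bottle.
- teal_bottle_mid (a point): Middle of the teal bottle, half-way up (45 mm over its base). The body is 44 mm across and straight up to about 60 mm; the cap, 20 mm across, is at 70 to 90 mm.
- white_bottle_mid (a point): Middle, half-way up, of the white bottle with a white cap, 52 mm across, 110 mm tall, standing on the bench: to be left alone.

How it is judged:
By the outcome, as a careful person would: the job done as asked, in the order asked, and still so for the second after the job is handed in, with the robot touching nothing.
It also fails if it takes over 51 s, if anything falls off the work surface, if the arm or the gripper's body presses on something with over 40 N, if the wrist force passes 120 N, or if a joint passes its speed limit or range.

## Working session

There is one attempt and no reset: what is moved stays moved. The work goes in short steps, Python scripts to look and compute and a tool call to move; the robot and the scene stay as the last step left them, time stands still between calls to the robot, and variables do not carry over. Pictures are saved under pics/ and viewed, at most 10 in all, crops included, and the job is handed in when it is done.

Besides the shell and the picture viewer there is one more tool, called after "Emit:" as name(argument=value, ...), one argument or row to a line, values as JSON. carry_out: Moves the arm, as the interface text tells. Its arguments: {"type":"object","properties":{"moves":{"type":"array","items":{"type":"array","items":{"type":"number"}}},"fingers":{"type":"number"},"force":{"type":"number"}},"required":["moves"]}

```bash
mkdir -p pics; cat > h.py <<'E'
import numpy as np, cv2, sys
sys.path.insert(0,'.')
from bench import read_state, viewer, r
from scipy.spatial.transform import Rotation as R
def cam(n,save=None):
    c=viewer.camera(n)
    if save: cv2.imwrite('pics/'+save,c['pixels'][:,:,::-1])
    return c
def cloud(c):
    h,w=c['range_z'].shape
    K=np.array([[c['fx'],0,c['cx']],[0,c['fy'],c['cy']],[0,0,1.]])
    u,v=np.meshgrid(np.arange(w),np.arange(h))
    p=cv2.undistortPoints(np.stack([u,v],-1).reshape(-1,1,2).astype(float),K,np.array([c['k1'],0,0,0.])).reshape(h,w,2)
    d=np.dstack([p,np.ones((h,w))])@R.from_quat(c['orientation']).as_matrix().T
    return np.array(c['xyz']),d,np.array(c['xyz'])+d*c['range_z'][...,None]
def onplane(o,d,z): return o+d*((z-o[2])/d[...,2])[...,None]
E
python3 - <<'E'
from h import *
for n in('scene','top'):
    c=cam(n,n+'1.png');print(n,c['xyz'],c['orientation'],c['fx'],c['k1'])
s=read_state();print(s);print(r.finger_overhang)
E
```

```text
scene [-0.05045996  0.27117816  0.69313485] [-0.39652348  0.82050458 -0.37496078  0.17013462] 478.726862031995 -0.010327848793750817
top [-0.24314501 -0.16977652  0.99946156] [ 0.68691491 -0.65352991  0.21550072 -0.23367926] 492.11637002418 -0.12647765406427236
{'time': 0.1, 'joint_positions': array([ 1.26040005,  0.33280063, -0.06469898,  1.46087077,  0.0215825 ,
        1.34987162, -0.08851635]), 'joint_vel': array([ 0.00052446, -0.00279495,  0.00066064, -0.00306739,  0.00071005,
       -0.00055291,  0.00100388]), 'joint_torque': array([ 1.15112605e-03, -6.24547362e+01,  2.44361674e-02, -3.90717208e+01,
       -6.13916572e-02,  3.65420384e-02,  7.22725031e-05]), 'ee_pos': array([ 0.1773099 , -0.59898098,  0.23583207]), 'eef_rot': array([ 9.89664441e-01,  1.43401188e-01, -1.09604579e-04, -6.18282756e-04]), 'ft_force': array([-0.01123423,  0.55239427, -0.47366639]), 'torque': array([-0.00661256,  0.0698012 , -0.04574634]), 'grip_force': 0.0, 'width': 0.08683833040030711}
0.014
```

View pics/scene1.png

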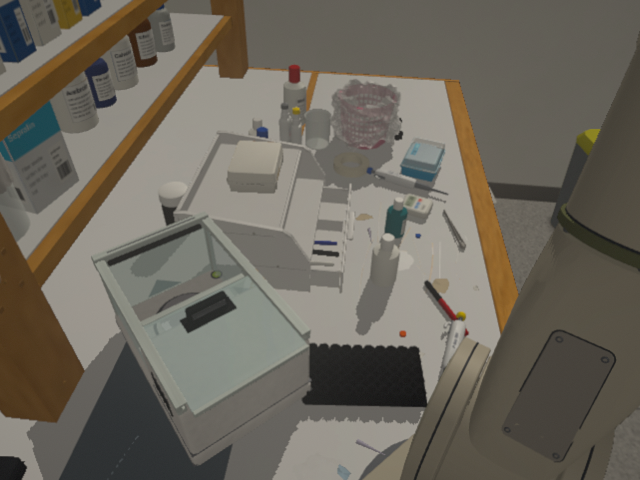

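View pics/top1.png

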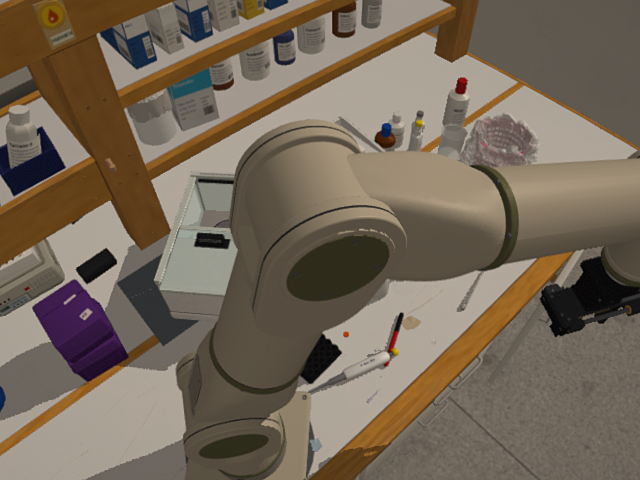

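The scene view shows the teal bottle at about (396,217) with the white one in front of it at (385,260). The balance has its frame at (150,245) and its handle at (208,311). In the top view the arm hides most of the work.

```bash
python3 - <<'E'
from h import *
c=cam('scene');o,d,P=cloud(c);np.savez('s.npz',o=o,d=d,P=P,px=c['pixels'])
px=c['pixels'];hsv=cv2.cvtColor(px,cv2.COLOR_RGB2HSV)
H,S,V=[hsv[...,i].astype(int) for i in range(3)]
m=np.zeros(H.shape,bool);m[195:250,380:412]=True
t=m&(H>80)&(H<105)&(S>90)
q=P[t];print('teal n',t.sum(),np.median(q,0),q.min(0),q.max(0)); v,u=np.where(t);print(u.min(),u.max(),v.min(),v.max())
# cap of teal: top
for (u,v) in [(398,201),(398,204),(388,238),(387,243),(385,260),(385,275)]: print((u,v),P[v,u])
m[:]=0;m[285:340,170:245]=True
b=m&(V<60);q=P[b];print('handle',b.sum(),np.median(q,0),np.percentile(q,[2,98],axis=0).tolist())
top=b&(abs(P[...,2]-.19)<.004);
q=P[top][:,:2];print('top n',top.sum(),cv2.minAreaRect(q.astype(np.float32)))
big=cv2.resize(px[200:470,80:330],None,fx=2.2,fy=2.2,interpolation=cv2.INTER_CUBIC);cv2.imwrite('pics/crop.png',big[:,:,::-1])
for (u,v) in [(97,257),(205,220),(308,350),(195,447),(150,245),(180,300),(215,273)]: print((u,v),P[v,u],onplane(o,d,.168)[v,u])
E
```

```text
teal n 58 [ 0.44732362 -0.37152384  0.06369096] [ 0.43750959 -0.39009602  0.06040897] [ 0.47421273 -0.35344456  0.06622725]
389 406 206 216
(398, 201) [ 0.45561618 -0.36814527  0.09029329]
(398, 204) [ 0.45226319 -0.36551064  0.08570267]
(388, 238) [ 0.37174291 -0.25073123  0.11024555]
(387, 243) [ 0.36615725 -0.24319902  0.1060447 ]
(385, 260) [ 0.35639206 -0.23299169  0.07627848]
(385, 275) [ 0.35348586 -0.23636039  0.03662829]
handle 1045 [0.36821808 0.11597845 0.1773995 ] [[0.36162024386319647, 0.07818039609853694, 0.1641320500569808], [0.38181673393077087, 0.14789022437462893, 0.19255939035804362]]
top n 343 ((0.37253549695014954, 0.11298654973506927), (0.05692369490861893, 0.013136367313563824), 88.29727935791016)
(97, 257) [0.57179334 0.19464529 0.17272808] [0.57744674 0.19394996 0.168     ]
(205, 220) [0.5538093  0.01710918 0.16912215] [0.55510331 0.01656511 0.168     ]
(308, 350) [0.26236462 0.02180487 0.12404429] [0.23820251 0.04106609 0.168     ]
(195, 447) [0.26790268 0.20673079 0.06308883] [0.21489101 0.21746214 0.168     ]
(150, 245) [0.55865598 0.11573268 0.16312146] [0.55304933 0.11716349 0.168     ]
(180, 300) [0.51547012 0.10379559 0.05881395] [0.41805622 0.13260726 0.168     ]
(215, 273) [0.54898376 0.0179142  0.04391315] [0.43441106 0.06632098 0.168     ]
```

View pics/crop.png

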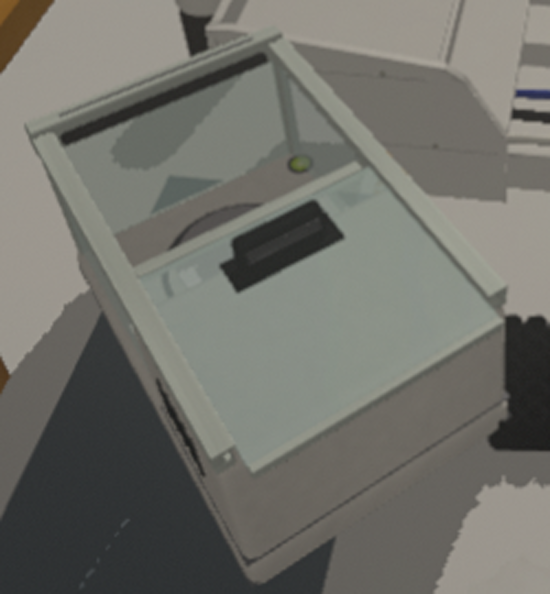

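```bash
python3 - <<'E'
from h import *
f=np.load('s.npz');o,d,P,px=[f[k] for k in('o','d','P','px')]
x,y,z=P[...,0],P[...,1],P[...,2]
u,v=np.meshgrid(np.arange(640),np.arange(480))
reg=(u>85)&(u<315)&(v>205)&(v<460)&(x<.63)&(y<.28)
rl=reg&(z>.163)&(z<.177)
n,l,st,_=cv2.connectedComponentsWithStats(rl.astype(np.uint8))
k=np.argsort(st[1:,4])[::-1][:3]+1;print(st[k])
q=P[l==k[0]];print('rails',cv2.minAreaRect(q[:,:2].astype(np.float32)),np.median(q[:,2]))
fr=rl&(z>.1695)&(x>.52); print('frame',fr.sum(),cv2.minAreaRect(P[fr][:,:2].astype(np.float32)))
p=reg&(z>.054)&(z<.063)&(x>.36)&(y>0.0)&(y<.2)
q=P[p];print('pan',p.sum(),cv2.minEnclosingCircle(q[:,:2].astype(np.float32)),np.percentile(q,[1,50,99],axis=0).tolist())
vis=px.copy();vis[p]=[255,0,0];vis[l==k[0]]=[0,255,0];vis[fr]=[0,0,255]
m=(u>375)&(u<415)&(v>190)&(v<300)
t=m&(abs(x-.455)<.04)&(abs(y+.37)<.04)&(z>.012);vis[t]=[255,0,255]
cp=t&(z>.084);print('tealcap',cp.sum(),P[cp].mean(0));q=P[t&(z<.058)];print('body',len(q),q.mean(0))
wc=m&(z>.104)&(z<.115);print('white cap',wc.sum(),P[wc].mean(0))
cv2.imwrite('pics/vis.png',cv2.resize(vis[180:470,80:430],None,fx=2,fy=2)[:,:,::-1])
# teal body axis: mean of ray az. + 
E
```

```text
[[  91  206  219  209 9655]
 [ 224  277   14    8   28]
 [ 192  369    6    8   19]]
rails ((0.4339434504508972, 0.0980774387717247), (0.21917371451854706, 0.3742676377296448), 87.76905822753906) 0.16672494687947004
frame 1114 ((0.5682224035263062, 0.10681486129760742), (0.0952049121260643, 0.19502368569374084), 0.3137296140193939)
pan 560 ((0.5371171236038208, 0.10885053873062134), 0.09505189955234528) [[0.5097073040089987, 0.017229110318350102, 0.054217758154068096], [0.5619231665266737, 0.10261177920570025, 0.05941880129331023], [0.5686427397304396, 0.1991219137300565, 0.06285439232166654]]
tealcap 63 [ 0.4562023  -0.36989371  0.0890149 ]
body 347 [ 0.44635005 -0.35838304  0.03550805]
white cap 114 [ 0.37186184 -0.24844483  0.1093423 ]
```

View pics/vis.png

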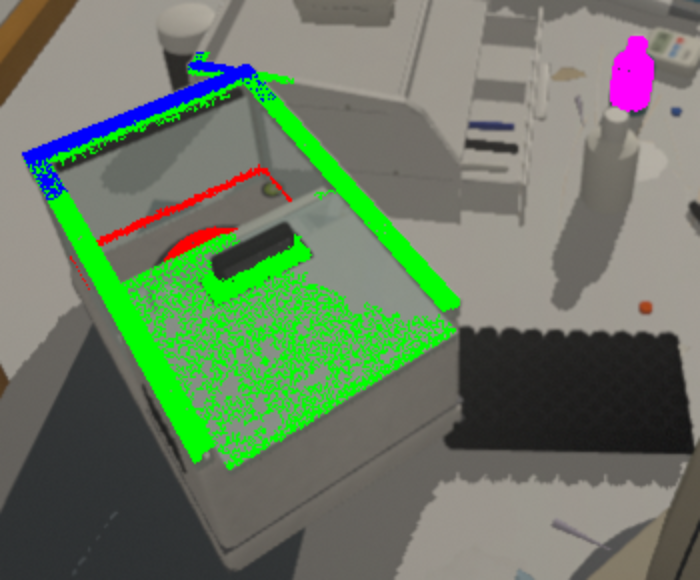

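```bash
python3 - <<'E'
from h import *
from scipy.optimize import least_squares
f=np.load('s.npz');o,d,P,px=[f[k] for k in('o','d','P','px')]
x,y,z=P[...,0],P[...,1],P[...,2]
u,v=np.meshgrid(np.arange(640),np.arange(480))
# rails outer-side: per x-slice extents
rl=(u>85)&(u<315)&(v>205)&(v<460)&(z>.1645)&(z<.176)&(y<.23)
X=np.arange(.30,.53,.01);lo=[];hi=[];li=[];hi2=[]
for a in X:
    w=np.sort(y[rl&(abs(x-a)<.005)]); lo.append(np.percentile(w,1));hi.append(np.percentile(w,99))
for n,e in(('lo',lo),('hi',hi)):
    L=cv2.fitLine(np.c_[X,e].astype(np.float32),cv2.DIST_HUBER,0,.01,.01).ravel();print(n,L, np.round(np.array(e)[::5],4))
fr=(u>85)&(u<240)&(v>205)&(v<270)&(z>.167)&(z<.178)&(x>.53)
Y=np.arange(.03,.185,.01)
E=[np.percentile(x[fr&(abs(y-b)<.005)],[3,50,97]) for b in Y];E=np.array(E)
for k in range(3): print('frame',cv2.fitLine(np.c_[E[:,k],Y].astype(np.float32),cv2.DIST_HUBER,0,.01,.01).ravel())
# pan arc
p=(u>155)&(u<200)&(v>290)&(v<312)&(z>.054)&(z<.063)
q=P[p];print(p.sum(),q[:,2].mean())
vv,uu=np.where(p); edge=[]
pl=onplane(o,d,.058)
for c in np.unique(uu): edge.append(pl[vv[uu==c].min(),c,:2])
edge=np.array(edge);print(edge[::6])
s=least_squares(lambda c:np.hypot(*(edge-c).T)-.046,[.47,.1],loss='soft_l1',f_scale=.001);print('pan centre',s.x,np.abs(s.fun).mean())
E
```

```text
lo [ 0.99925476 -0.03859944  0.387       0.01515458] [0.0185 0.0166 0.0143 0.0128 0.0108]
hi [ 0.9992674  -0.03827111  0.428       0.20757547] [0.2127 0.2105 0.2086 0.2064 0.2049]
frame [0.03562217 0.9993653  0.56131554 0.112     ]
frame [0.021645  0.9997657 0.5663446 0.112    ]
frame [ 0.12670328 -0.9919407   0.57883126  0.098     ]
188 0.0598108643840751
[[0.51666393 0.1367731 ]
 [0.52472337 0.12187329]
 [0.52670564 0.10966232]
 [0.5266126  0.09831211]
 [0.52229972 0.08899775]
 [0.51587478 0.08074697]
 [0.50944677 0.07249298]]
pan centre [0.4808154  0.10897151] 0.0006707133064849578
```

Emit:
carry_out(
  moves=[
    [0, 0, 0, 0, 0, 0.78],
    [0, 0, 0, 0, 0, 0.78],
    [0, 0, 0, 0, 0, 0.78],
    [0.6, -0.55, 0, 0, 0, 0],
    [0.7, -0.6, 0, 0, 0, 0],
    [0.7, -0.6, 0, 0, 0, 0],
    [0.7, -0.6, 0, 0, 0, 0],
    [0.7, -0.6, 0, 0, 0, 0],
    [0.7, -0.6, 0, 0, 0, 0],
    [0.7, -0.6, 0, 0, 0, 0],
    [0.7, -0.6, 0, 0, 0, 0],
    [0.7, -0.6, 0, 0, 0, 0],
    [0.5, -0.5, 0, 0, 0, 0],
    [0, 0, 0, 0, 0, 0],
    [0, 0, 0, 0, 0, 0],
  ],
  fingers=60,
  force=25,
)

```text
time: 2.02
ee_pos: [0.4537, -0.3765, 0.2363]
eef_rot: [1.0, -0.02, -0.0, 0.0]
ft_force: [-0.2, -0.6, 0.1]
width: 0.0599
grip_force: 0.0
```

```bash
python3 - <<'E'
from h import *
f=np.load('s.npz');P=f['P'];x,y,z=P[...,0],P[...,1],P[...,2]
for a in np.arange(.36,.6,.06):
  print(round(a,2),[round(float(np.percentile(z[(abs(x-a)<.03)&(abs(y-b)<.03)&(z>-.01)],99)),3) for b in np.arange(-.39,.04,.06)])
s=read_state();print(s['ee_pos'],R.from_quat(s['eef_rot']).as_matrix().round(3).tolist(),s['ft_force'],s['time'])
c=cam('wrist','w1.png');print(c['xyz'],c['orientation'])
E
```

```text
0.36 [0.004, 0.003, 0.111, 0.104, 0.003, 0.004, 0.004, 0.17]Traceback (most recent call last):
  File "<stdin>", line 4, in <module>
    return _quantile_unchecked(
        a, q, axis, out, overwrite_input, method, keepdims, weights)
    return _ureduce(a,
                    func=_quantile_ureduce_func,
    ...<5 lines>...
                    overwrite_input=overwrite_input,
                    method=method)
    r = func(a, **kwargs)
    result = _quantile(arr,
                       quantiles=q,
    ...<2 lines>...
                       out=out,
                       weights=wgt)
    slices_having_nans = np.isnan(arr[-1, ...])
                                  ~~~^^^^^^^^^
IndexError: index -1 is out of bounds for axis 0 with size 0
```

```bash
python3 - <<'E'
from h import *
f=np.load('s.npz');P=f['P'];x,y,z=P[...,0],P[...,1],P[...,2]
for a in np.arange(.36,.64,.06):
  L=[]
  for b in np.arange(-.39,.04,.06):
    q=z[(abs(x-a)<.03)&(abs(y-b)<.03)&(z>-.01)]; L.append(round(float(np.percentile(q,99)),3) if len(q) else None)
  print(round(a,2),L)
c=cam('wrist','w1.png');print(c['xyz'],c['orientation'])
o,d,P=cloud(c);z=P[...,2]
cp=(z>.083)&(z<.095)&(abs(P[...,0]-.456)<.03)&(abs(P[...,1]+.37)<.03)
v,u=np.where(cp);print(cp.sum(),u.mean(),v.mean())
if cp.any():
  q=P[cp];print(q.mean(0),cv2.minEnclosingCircle(onplane(o,d,.09)[cp][:,:2].astype(np.float32)))
E
```

```text
0.36 [0.004, 0.003, 0.111, 0.104, 0.003, 0.004, 0.004, 0.17]
0.42 [0.086, 0.063, 0.078, 0.064, 0.062, 0.11, None, 0.171]
0.48 [0.092, 0.065, 0.062, 0.068, 0.071, 0.153, 0.158, 0.171]
0.54 [0.004, 0.062, 0.067, 0.071, 0.175, 0.147, 0.165, 0.174]
0.6 [0.003, 0.064, 0.071, 0.191, 0.192, 0.192, 0.147, 0.174]
[ 0.51862331 -0.37904094  0.38354936] [-0.68762492  0.71580848  0.08735852 -0.08460897]
487 319.55030800821356 223.01026694045174
[ 0.46070115 -0.37410932  0.08842797] ((0.46097755432128906, -0.374133825302124), 0.010453560389578342)
```

View pics/w1.png

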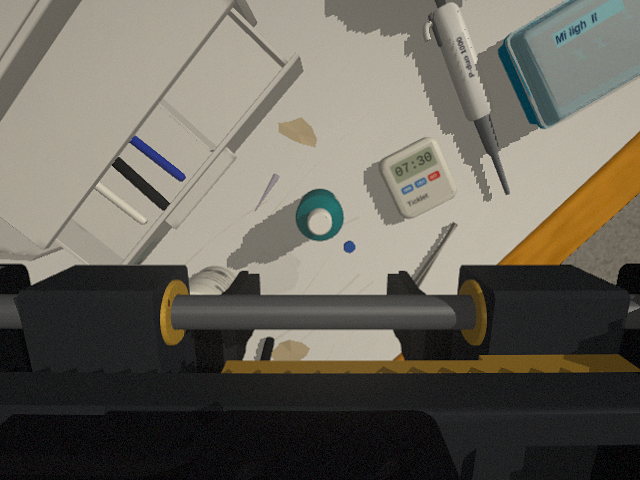

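The wrist view shows the teal cap at (319,223), concentric with its body at (320,213). The white bottle at (212,278) is clear of the fingers. I'll go down and pinch the cap.

Emit:
carry_out(
  moves=[
    [0.09, -0.035, 0.5, 0, 0, 0],
    [0.09, -0.035, 0.6, 0, 0, 0],
    [0, 0, 0.6, 0, 0, 0],
    [0, 0, 0.6, 0, 0, 0],
    [0, 0, 0.6, 0, 0, 0],
    [0, 0, 0.45, 0, 0, 0],
    [0, 0, 0.25, 0, 0, 0],
    [0, 0, 0.1, 0, 0, 0],
    [0, 0, 0, 0, 0, 0],
    [0, 0, 0, 0, 0, 0],
  ],
)

```text
time: 3.32
ee_pos: [0.462, -0.3737, 0.0893]
eef_rot: [1.0, -0.019, 0.0, 0.0]
ft_force: [0.1, 0.1, 0.4]
width: 0.0599
grip_force: 0.0
```

Emit:
carry_out(
  moves=[
    [0, 0, 0, 0, 0, 0],
    [0, 0, 0, 0, 0, 0],
    [0, 0, 0, 0, 0, 0],
    [0, 0, 0, 0, 0, 0],
    [0, 0, 0, 0, 0, 0],
    [0, 0, 0, 0, 0, 0],
  ],
  fingers=12,
  force=25,
)

```text
time: 4.08
ee_pos: [0.4616, -0.3735, 0.0886]
eef_rot: [1.0, -0.019, 0.0, 0.0]
ft_force: [0.1, 0.6, 0.5]
width: 0.0196
grip_force: 24.9
```

Emit:
carry_out(
  moves=[
    [0, 0, -0.1, 0, 0, 0],
    [0, 0, -0.3, 0, 0, 0],
    [0, 0, -0.6, 0, 0, 0],
    [0, 0, -0.8, 0, 0, 0],
    [0, 0, -0.8, 0, 0, 0],
    [0, 0, -0.8, 0, 0, 0],
    [0, 0, -0.8, 0, 0, 0],
    [0, 0, -0.8, 0, 0, 0],
    [0, 0, -0.6, 0, 0, 0],
    [0, 0, -0.3, 0, 0, 0],
    [0, 0, -0.1, 0, 0, 0],
    [0, 0, 0, 0, 0, 0],
  ],
)

```text
time: 5.58
ee_pos: [0.4615, -0.3733, 0.328]
eef_rot: [1.0, -0.019, -0.0, -0.0]
ft_force: [0.9, 0.2, -0.1]
width: 0.0197
grip_force: 24.9
```

```bash
python3 - <<'E'
from h import *
s=read_state();M=R.from_quat(s['eef_rot']).as_matrix();print(s['ee_pos'],s['width'],s['ft_force'],M.round(4).tolist())
t=np.array([.481,.1085,s['ee_pos'][2]])
print(M.T@(t-s['ee_pos'])/.04)
c=cam('scene','s2.png');o,d,P=cloud(c)
# bottle tilt: cap vs body not needed if upright
hsv=cv2.cvtColor(c['pixels'],cv2.COLOR_RGB2HSV)
t=(abs(P[...,0]-.46)<.05)&(abs(P[...,1]+.37)<.05)&(P[...,2]>.2)&(hsv[...,0]>80)&(hsv[...,0]<105)&(hsv[...,1]>80)
q=P[t]
for a in np.arange(.23,.33,.01):
  w=q[abs(q[:,2]-a)<.005]
  if len(w)>5: print(round(a,2),len(w),w.mean(0).round(4))
E
```

```text
[ 0.46146964 -0.37325506  0.32795854] 0.019681588967979426 [ 0.94732756  0.1624527  -0.1400272 ] [[0.9992, -0.0389, -0.0007], [-0.0389, -0.9992, 0.0005], [-0.0007, -0.0004, -1.0]]
[ 1.99459770e-02 -1.20537518e+01  5.10357590e-03]
0.25 80 [ 0.446  -0.3556  0.2502]
0.26 83 [ 0.4471 -0.3547  0.2599]
0.27 90 [ 0.4469 -0.355   0.2701]
0.28 90 [ 0.4475 -0.3545  0.2803]
0.29 92 [ 0.4461 -0.3565  0.2901]
0.3 198 [ 0.4496 -0.3619  0.301 ]
0.31 35 [ 0.4527 -0.3665  0.3062]
```

Emit:
carry_out(
  moves=[
    [0, -0.2, 0, 0, 0, 0],
    [0, -0.5, 0, 0, 0, 0],
    [0, -0.8, 0, 0, 0, 0],
    [0, -0.9, 0, 0, 0, 0],
    [0, -0.9, 0, 0, 0, 0],
    [0, -0.9, 0, 0, 0, 0],
    [0, -0.9, 0, 0, 0, 0],
    [0, -0.9, 0, 0, 0, 0],
    [0, -0.9, 0, 0, 0, 0],
    [0, -0.9, 0, 0, 0, 0],
    [0, -0.9, 0, 0, 0, 0],
    [0, -0.9, 0, 0, 0, 0],
    [0, -0.9, 0, 0, 0, 0],
    [0, -0.7, 0, 0, 0, 0],
    [0, -0.5, 0, 0, 0, 0],
    [0, -0.25, 0, 0, 0, 0],
    [0, 0, 0, 0, 0, 0],
    [0, 0, 0, 0, 0, 0],
  ],
)

```text
time: 7.88
ee_pos: [0.4802, 0.1034, 0.3285]
eef_rot: [1.0, -0.02, -0.0, 0.0]
ft_force: [0.1, -1.1, -0.8]
width: 0.0196
grip_force: 24.9
```

```bash
python3 - <<'E'
from h import *
s=read_state();M=R.from_quat(s['eef_rot']).as_matrix();print(s['ee_pos'],s['width'],s['ft_force'],M.round(4).tolist())
t=np.array([.481,.1085,s['ee_pos'][2]])
print(M.T@(t-s['ee_pos'])/.04)
c=cam('wrist','w2.png')
E
```

```text
[0.48018495 0.10339136 0.32846493] 0.01960956177232759 [ 0.138406   -1.12756814 -0.78695187] [[0.9992, -0.04, -0.0], [-0.04, -0.9992, -0.0006], [-0.0, 0.0006, -1.0]]
[ 1.52499817e-02 -1.28428890e-01 -7.55923838e-05]
```

View pics/w2.png

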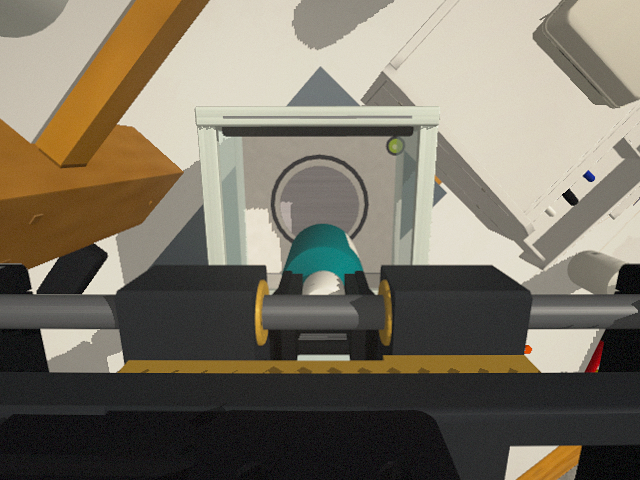

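The wrist view shows the pan ringed at (320,203), the bottle just off it at (322,255), and the rails and frame unobstructed. I'll use this view to refine the pan centre.

```bash
python3 - <<'E'
from h import *
from scipy.optimize import least_squares
c=cam('wrist');o,d,P=cloud(c);z=P[...,2]
pl=onplane(o,d,.058)[...,:2]
u,v=np.meshgrid(np.arange(640),np.arange(480))
print(P[203,320],P[170,320],P[203,272],P[120,320],P[132,320],P[200,207])
g=cv2.cvtColor(c['pixels'],cv2.COLOR_RGB2GRAY).astype(float)
# radial darkest edge of ring
E=[]
for a in np.radians(np.arange(-190,11,4)):
    rr=np.arange(36,54,.5);uu=(320+rr*np.cos(a)).round().astype(int);vv=(203+rr*np.sin(a)).round().astype(int)
    k=np.argmin(g[vv,uu]);E.append(pl[vv[k],uu[k]])
E=np.array(E);s=least_squares(lambda p:np.hypot(*(E-p[:2]).T)-p[2],[.48,.108,.047],loss='soft_l1',f_scale=.001);print('ring',s.x,np.abs(s.fun).mean())
m=(z>.165)&(z<.178)&(u>200)&(u<440)&(v>95)&(v<260)
vv=v[m&(abs(u-320)<30)];print('frame rows',np.percentile(vv,[2,98]),onplane(o,d,.172)[int(np.percentile(vv,98)),320])
row=m[200];cs=np.where(row)[0];print('rails cols',cs.min(),cs.max());
q=onplane(o,d,.168)[200,[cs.min(),cs.max()]];print(q)
E
```

```text
[0.48663669 0.10622447 0.05670076] [0.52409657 0.10462034 0.05715664] [0.48768057 0.1629334  0.04749623] [0.56897543 0.10190793 0.17113079] [0.56026869 0.1023486  0.16125432] [0.50861964 0.20047044 0.16751286]
ring [0.48562578 0.10727707 0.05335102] 0.0008407093869799951
frame rows [106. 126.] [0.56434522 0.10209954 0.172     ]
rails cols 203 432
[[0.50881979 0.20370717 0.168     ]
 [0.50088011 0.00983204 0.168     ]]
```

Emit:
carry_out(
  moves=[
    [0.02, -0.06, 0.2, 0, 0, 0],
    [0.02, -0.06, 0.4, 0, 0, 0],
    [0, 0, 0.5, 0, 0, 0],
    [0, 0, 0.6, 0, 0, 0],
    [0, 0, 0.6, 0, 0, 0],
    [0, 0, 0.6, 0, 0, 0],
    [0, 0, 0.5, 0, 0, 0],
    [0, 0, 0.4, 0, 0, 0],
    [0, 0, 0.3, 0, 0, 0],
    [0, 0, 0.15, 0, 0, 0],
    [0, 0, 0.08, 0, 0, 0],
    [0, 0, 0, 0, 0, 0],
    [0, 0, 0, 0, 0, 0],
    [0, 0, 0, 0, 0, 0],
  ],
)

```text
time: 9.72
ee_pos: [0.4822, 0.109, 0.1557]
eef_rot: [1.0, -0.019, 0.0, 0.0]
ft_force: [0.9, 0.1, -0.5]
width: 0.0191
grip_force: 24.9
```

```bash
python3 - <<'E'
from h import *
for i in range(2):
  s=read_state();print(s['ee_pos'],s['ft_force'],s['width'],s['time'])
  c=cam('scene')
o,d,P=cloud(c);hsv=cv2.cvtColor(c['pixels'],cv2.COLOR_RGB2HSV)
t=(abs(P[...,0]-.48)<.05)&(abs(P[...,1]-.108)<.05)&(P[...,2]>.06)&(hsv[...,0]>80)&(hsv[...,0]<105)&(hsv[...,1]>80)
q=P[t];print(t.sum(),q.mean(0),q.min(0),q.max(0))
E
```

```text
[0.48223406 0.10900528 0.15566798] [ 0.91849323  0.10508421 -0.45273826] 0.01909858869984807 9.725
[0.48214639 0.10898734 0.15559079] [-0.90296526  0.34544997 -0.90773911] 0.01932407472313926 9.775
398 [0.46689492 0.1139913  0.1279767 ] [0.45481032 0.08981522 0.10136304] [0.48913072 0.13109608 0.14436765]
```

Emit:
carry_out(
  moves=[
    [0, 0, 0.06, 0, 0, 0],
    [0, 0, 0.05, 0, 0, 0],
    [0, 0, 0.04, 0, 0, 0],
    [0, 0, 0.03, 0, 0, 0],
    [0, 0, 0, 0, 0, 0],
    [0, 0, 0, 0, 0, 0],
  ],
)

```text
time: 10.58
ee_pos: [0.4821, 0.109, 0.1482]
eef_rot: [1.0, -0.019, 0.0, 0.0]
ft_force: [-0.2, 0.3, -0.6]
width: 0.0195
grip_force: 24.9
```

Emit:
carry_out(
  moves=[
    [0, 0, 0.02, 0, 0, 0],
    [0, 0, 0.02, 0, 0, 0],
    [0, 0, 0, 0, 0, 0],
    [0, 0, 0, 0, 0, 0],
  ],
)

```text
time: 11.08
ee_pos: [0.482, 0.109, 0.1465]
eef_rot: [1.0, -0.019, 0.0, 0.0]
ft_force: [-0.1, -1.1, -0.5]
width: 0.0193
grip_force: 24.9
```

Emit:
carry_out(
  moves=[
    [0, 0, 0.02, 0, 0, 0],
    [0, 0, 0, 0, 0, 0],
    [0, 0, 0, 0, 0, 0],
  ],
)

```text
time: 11.45
ee_pos: [0.4822, 0.109, 0.1459]
eef_rot: [1.0, -0.019, 0.0, 0.0]
ft_force: [-0.3, 0.4, 2.5]
width: 0.0199
grip_force: 24.9
```

Emit:
carry_out(
  moves=[
    [0, 0, 0.015, 0, 0, 0],
    [0, 0, 0, 0, 0, 0],
    [0, 0, 0, 0, 0, 0],
  ],
)

```text
time: 11.82
ee_pos: [0.4823, 0.109, 0.1455]
eef_rot: [1.0, -0.019, 0.0, 0.0]
ft_force: [-0.8, 0.3, 5.4]
width: 0.0197
grip_force: 25.0
```

Emit:
carry_out(
  moves=[
    [0, 0, -0.015, 0, 0, 0],
    [0, 0, 0, 0, 0, 0],
    [0, 0, 0, 0, 0, 0],
  ],
)

```text
time: 12.2
ee_pos: [0.4821, 0.109, 0.1458]
eef_rot: [1.0, -0.019, 0.0, 0.0]
ft_force: [0.2, 0.7, 3.0]
width: 0.0193
grip_force: 24.9
```

Emit:
carry_out(
  moves=[
    [0, 0, 0, 0, 0, 0],
    [0, 0, 0, 0, 0, 0],
    [0, 0, 0, 0, 0, 0],
    [0, 0, 0, 0, 0, 0],
    [0, 0, -0.15, 0, 0, 0],
    [0, 0, -0.3, 0, 0, 0],
    [0, 0, -0.6, 0, 0, 0],
    [0, 0, -0.8, 0, 0, 0],
    [0, 0, -0.8, 0, 0, 0],
    [0, 0, -0.5, 0, 0, 0],
    [0, 0, 0, 0, 0, 0],
  ],
  fingers=50,
)

```text
time: 13.58
ee_pos: [0.4828, 0.1093, 0.2738]
eef_rot: [1.0, -0.019, 0.002, -0.0]
ft_force: [-0.2, 0.2, -0.6]
width: 0.05
grip_force: 0.0
```

```bash
python3 - <<'E'
from h import *
s=read_state();print(s['ee_pos'],s['ft_force'])
c=cam('scene','s3.png');o,d,P=cloud(c)
hsv=cv2.cvtColor(c['pixels'],cv2.COLOR_RGB2HSV)
t=(abs(P[...,0]-.48)<.05)&(abs(P[...,1]-.108)<.05)&(P[...,2]>.136)&(P[...,2]<.153)&(hsv[...,1]<60)
q=P[t];print('cap?',t.sum(),q.mean(0),q.max(0))
w=cam('wrist','w3.png');o,d,P=cloud(w)
cp=(P[...,2]>.142)&(P[...,2]<.153)&(abs(P[...,0]-.482)<.03)&(abs(P[...,1]-.108)<.03)
print(cp.sum(), cv2.minEnclosingCircle(onplane(o,d,.148)[cp][:,:2].astype(np.float32)) if cp.any() else '')
E
```

```text
[0.48275801 0.10933137 0.27377419] [-0.22200401  0.17140849 -0.61393583]
cap? 167 [0.47365879 0.10996412 0.14533457] [0.48566954 0.11951673 0.15043739]
543 ((0.4814695715904236, 0.10833480209112167), 0.010360915213823318)
```

View pics/s3.png

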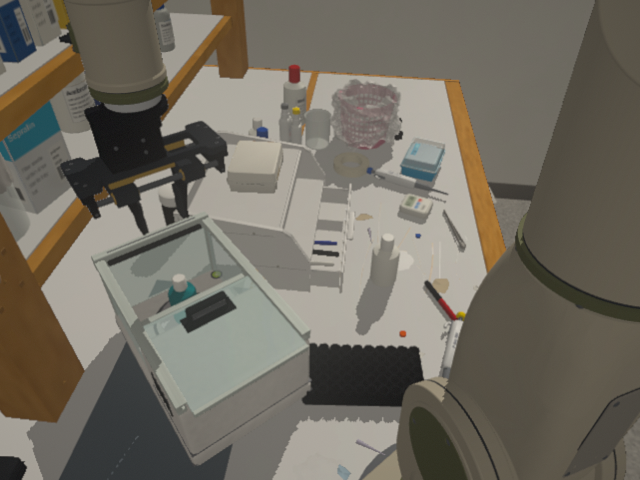

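The bottle stands upright on the pan, with its cap at pixel (180,283) and at (0.4815, 0.108) in the world. The door is still open with its handle at (208,311). Next I'll measure how proud the seal stands, using the saved wrist view.

```bash
python3 - <<'E'
from h import *
w=cam('wrist');o,d,P=cloud(w);print(o)
g=cv2.cvtColor(w['pixels'],cv2.COLOR_RGB2GRAY).astype(int)
p172,p158,p154=[onplane(o,d,z)[...,0] for z in(.172,.158,.154)]
# find dark strip in centre column
prof=np.median(g[:,270:300],1); dark=np.where(prof<60)[0]; print(dark[:40])
a=max(dark[0]-12,0)
for k in range(a,a+45): print(k,int(prof[k]),np.median(P[k,270:300],0).round(4)[[0,2]],p172[k,285].round(4),p158[k,285].round(4),p154[k,285].round(4))
E
```

```text
[0.546715   0.10643837 0.41879065]
[124 125 126 127 128 129 130 131 132 133 134 357 358 359 374 375 376 377
 378 379 380 381 382 383 384 385 386 387 388 389 390 391 392 393 394 395
 396 397 398 399]
112 129 [0.5718 0.1721] 0.5719 0.5733 0.5737
113 160 [0.5714 0.1709] 0.5713 0.5726 0.573
114 209 [0.5707 0.1712] 0.5706 0.572 0.5724
115 204 [0.5701 0.1711] 0.57 0.5714 0.5717
116 201 [0.5695 0.1711] 0.5694 0.5707 0.5711
117 200 [0.5689 0.1712] 0.5688 0.5701 0.5704
118 199 [0.5683 0.1711] 0.5682 0.5694 0.5698
119 186 [0.5677 0.1709] 0.5676 0.5688 0.5691
120 155 [0.5671 0.1709] 0.567 0.5681 0.5684
121 126 [0.5665 0.1705] 0.5664 0.5675 0.5678
122 103 [0.566  0.1692] 0.5657 0.5668 0.5671
123 66 [0.566  0.1617] 0.5651 0.5662 0.5665
124 46 [0.5653 0.1611] 0.5645 0.5655 0.5658
125 49 [0.5647 0.1608] 0.5639 0.5649 0.5651
126 47 [0.564  0.1608] 0.5633 0.5642 0.5645
127 47 [0.5633 0.1611] 0.5626 0.5635 0.5638
128 47 [0.5627 0.161 ] 0.562 0.5629 0.5631
129 47 [0.562  0.1615] 0.5614 0.5622 0.5625
130 47 [0.5614 0.1612] 0.5608 0.5616 0.5618
131 47 [0.5608 0.1609] 0.5602 0.5609 0.5611
132 47 [0.5601 0
[... 395 characters left out ...]
77 0.041 ] 0.5539 0.5543 0.5544
142 149 [0.5567 0.0413] 0.5533 0.5536 0.5537
143 148 [0.5558 0.0412] 0.5526 0.553 0.5531
144 148 [0.5548 0.0409] 0.552 0.5523 0.5524
145 148 [0.5538 0.0411] 0.5514 0.5516 0.5517
146 148 [0.5529 0.041 ] 0.5507 0.551 0.551
147 149 [0.5519 0.041 ] 0.5501 0.5503 0.5503
148 149 [0.5509 0.0413] 0.5495 0.5496 0.5497
149 149 [0.5499 0.0409] 0.5488 0.5489 0.549
150 150 [0.549  0.0413] 0.5482 0.5483 0.5483
151 149 [0.548  0.0411] 0.5475 0.5476 0.5476
152 149 [0.547  0.0409] 0.5469 0.5469 0.5469
153 149 [0.546  0.0414] 0.5463 0.5462 0.5462
154 148 [0.5451 0.0411] 0.5456 0.5456 0.5455
155 148 [0.5441 0.0413] 0.545 0.5449 0.5449
156 148 [0.5431 0.0412] 0.5443 0.5442 0.5442
```

View pics/w3.png

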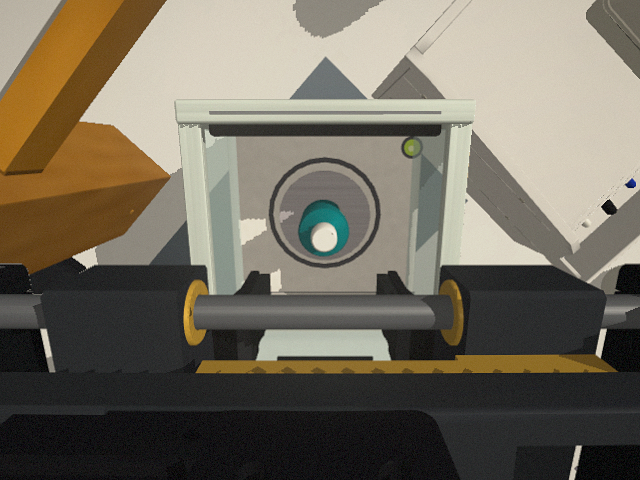

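The wrist view shows the bottle well inside the pan ring, at (325,230). The seal's front edge is at row 135 and the frame face near row 122, so the seal stands about 7 mm proud. A tool-down push from behind the handle would be inside the reach limit. I'll turn the gripper 90° and push with the rear finger of an open gripper instead.

```bash
python3 - <<'E'
from h import *
s=read_state();print(s['joint_positions'].round(2),s['ee_pos'])
f=np.load('s.npz');P=f['P'];m=(P[...,2]>.2)&(P[...,0]>.2)&(P[...,0]<.8)&(abs(P[...,1]-.1)<.2)
print(P[m][:,1].min() if m.any() else None, m.sum(), np.percentile(P[m],[5,50,95],axis=0) if m.any() else '')
M=R.from_quat(s['eef_rot']).as_matrix()
# tool after +90 deg about tool z
M2=M@R.from_euler('z',90,degrees=True).as_matrix();print(M2.round(3).tolist())
y=.1085+(.482-.385)*.0384
print(M2.T@(np.array([.385,y,.195])-s['ee_pos'])/.04)
E
```

```text
[ 0.33  0.07 -0.67  1.71  0.04  1.37 -1.95] [0.48165727 0.10884556 0.27110113]
0.033973503513331144 20271 [[0.51941158 0.08751724 0.20786738]
 [0.69552516 0.19172262 0.30454191]
 [0.78919154 0.28509907 0.46030297]]
[[-0.039, -0.999, -0.001], [-0.999, 0.039, -0.0], [0.0, 0.001, -1.0]]
[0.00912525 2.41624501 1.90461813]
```

Emit:
carry_out(
  moves=[
    [0, 0, 0, 0, 0, 0.5],
    [0, 0, 0, 0, 0, 0],
  ],
  fingers=70,
)

```text
time: 13.98
ee_pos: [0.4816, 0.1089, 0.2709]
eef_rot: [0.999, -0.054, -0.001, 0.0]
ft_force: [-0.3, 0.5, 0.3]
width: 0.063
grip_force: 0.0
```

```bash
python3 - <<'E'
from h import *
print(read_state()['joint_positions'].round(3))
f=np.load('s.npz');P=f['P'];x,y,z=P[...,0],P[...,1],P[...,2]
for a in np.arange(.4,.75,.05):
  m=(abs(x-a)<.025)&(z>.2)&(y>.0)&(y<.4)
  print(round(a,2),m.sum(),(np.percentile(y[m],[1,10,50]).round(3),np.percentile(z[m],[1,50]).round(3)) if m.any() else '')
E
```

```text
[ 0.328  0.068 -0.664  1.715  0.042  1.375 -2.023]
0.4 0 
0.45 249 (array([0.31 , 0.329, 0.335]), array([0.2  , 0.212]))
0.5 2583 (array([0.281, 0.284, 0.299]), array([0.201, 0.247]))
0.55 180 (array([0.26 , 0.264, 0.273]), array([0.2  , 0.208]))
0.6 1589 (array([0.21 , 0.216, 0.237]), array([0.201, 0.21 ]))
0.65 3941 (array([0.161, 0.177, 0.224]), array([0.203, 0.268]))
0.7 7020 (array([0.114, 0.143, 0.197]), array([0.206, 0.293]))
```

Emit:
carry_out(
  moves=[
    [0, 0, 0, 0, 0, -0.5],
    [0, 0, 0, 0, 0, -0.9],
    [0, 0, 0, 0, 0, -0.9],
    [0, 0, 0, 0, 0, -0.9],
    [0, 0, 0, 0, 0, -0.9],
    [0, 0, 0, 0, 0, -0.9],
    [0, 0, 0, 0, 0, -0.9],
    [0, 0, 0, 0, 0, -0.9],
    [0, 0, 0, 0, 0, -0.9],
    [0, 0, 0, 0, 0, -0.9],
    [0, 0, 0, 0, 0, -0.9],
    [0, 0, 0, 0, 0, -0.9],
    [0, 0, 0, 0, 0, -0.9],
    [0, 0, 0, 0, 0, -0.45],
    [0, -0.5, 0, 0, 0, 0],
    [0, -0.7, 0, 0, 0, 0],
    [0, -0.7, 0, 0, 0, 0],
    [0, -0.5, 0, 0, 0, 0],
    [0, 0, 0, 0, 0, 0],
    [0, 0, 0, 0, 0, 0],
  ],
  fingers=50,
)

```text
time: 16.48
ee_pos: [0.3866, 0.1126, 0.2716]
eef_rot: [0.721, 0.693, 0.0, 0.0]
ft_force: [0.1, -0.0, -0.0]
width: 0.0498
grip_force: 0.0
```

```bash
python3 - <<'E'
from h import *
s=read_state();M=R.from_quat(s['eef_rot']).as_matrix();print(s['joint_positions'].round(2),M.round(3).tolist(),s['time'])
print(M.T@(np.array([.385,.1122,.194])-s['ee_pos'])/.04)
w=cam('wrist','w4.png');o,d,P=cloud(w)
g=cv2.cvtColor(w['pixels'],cv2.COLOR_RGB2GRAY)
hb=(g<75)&(P[...,2]>.183)&(P[...,2]<.196)&(abs(P[...,0]-.375)<.03)&(abs(P[...,1]-.113)<.05)
print(hb.sum(),cv2.minAreaRect(P[hb][:,:2].astype(np.float32)) if hb.any() else '')
E
```

```text
[ 0.42 -0.19 -0.71  1.91 -0.12  1.38 -0.29] [[0.038, 0.999, 0.0], [0.999, -0.038, -0.0], [-0.0, 0.0, -1.0]] 16.475
[-0.01024724 -0.0398954   1.94098822]
1730 ((0.37616926431655884, 0.11232706904411316), (0.05880696699023247, 0.014522358775138855), 89.02610778808594)
```

View pics/w4.png

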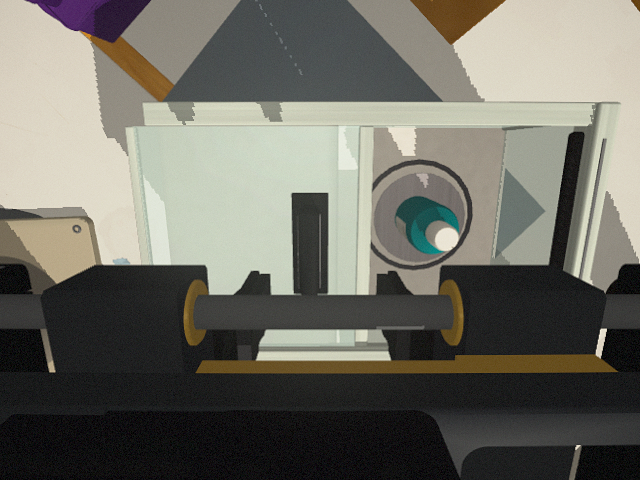

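The wrist view shows the handle at (310,242) between the open fingers. The door's front edge is at column 366, the seal at column 568, and the bottle is standing. I'll lower the fingers around the handle.

Emit:
carry_out(
  moves=[
    [0, 0, 0.3, 0, 0, 0],
    [0, 0, 0.5, 0, 0, 0],
    [0, 0, 0.5, 0, 0, 0],
    [0, 0, 0.4, 0, 0, 0],
    [0, 0, 0.2, 0, 0, 0],
    [0, 0, 0.05, 0, 0, 0],
    [0, 0, 0, 0, 0, 0],
    [0, 0, 0, 0, 0, 0],
  ],
)

```text
time: 17.52
ee_pos: [0.3864, 0.1128, 0.1942]
eef_rot: [0.721, 0.693, 0.0, 0.0]
ft_force: [0.1, 0.0, -0.2]
width: 0.05
grip_force: 0.0
```

Emit:
carry_out(
  moves=[
    [0, 0.1, 0, 0, 0, 0],
    [0, 0.2, 0, 0, 0, 0],
    [0, 0.3, 0, 0, 0, 0],
    [0, 0.3, 0, 0, 0, 0],
    [0, 0.3, 0, 0, 0, 0],
    [0, 0.3, 0, 0, 0, 0],
    [0, 0.3, 0, 0, 0, 0],
    [0, 0.3, 0, 0, 0, 0],
    [0, 0.2, 0, 0, 0, 0],
    [0, 0.1, 0, 0, 0, 0],
    [0, 0, 0, 0, 0, 0],
    [0, 0, 0, 0, 0, 0],
  ],
)

```text
time: 19.02
ee_pos: [0.4823, 0.1088, 0.1939]
eef_rot: [0.721, 0.693, 0.0, 0.0]
ft_force: [-0.5, -0.4, 0.4]
width: 0.0499
grip_force: 0.0
```

```bash
python3 - <<'E'
from h import *
s=read_state();print(s['ee_pos'],s['ft_force'],s['time'],s['width'])
w=cam('wrist','w5.png')
E
```

```text
[0.48227904 0.10883291 0.19392707] [-0.515524   -0.42376355  0.36296991] 19.025 0.049921950311902906
```

View pics/w5.png

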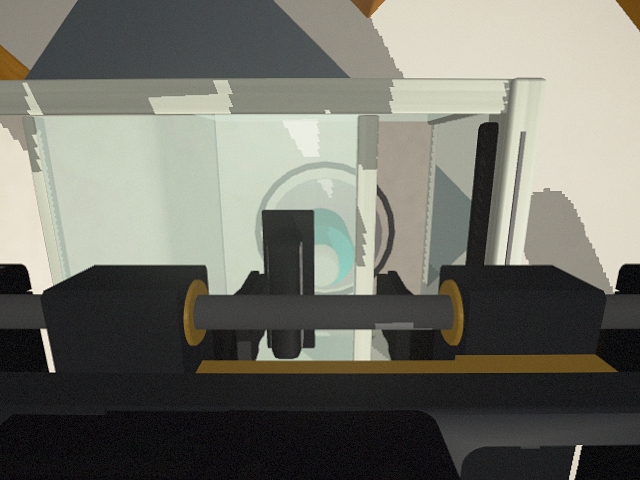

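The wrist view shows the handle at (288,270) against the rear finger, the door's edge at column 378 and the seal's near edge at about column 470. From these I'll work out the gap left.

```bash
cat > gap.py <<'E'
from h import *
w=cam('wrist');o,d,P=cloud(w);s=read_state();print('cam',o.round(4),'tcp',s['ee_pos'].round(4),'f',s['ft_force'].round(2))
ax=np.array([.9993,-.0384,0]);hsv=cv2.cvtColor(w['pixels'],cv2.COLOR_RGB2HSV).astype(int);g=cv2.cvtColor(w['pixels'],cv2.COLOR_RGB2GRAY).astype(int)
px=w['pixels'].astype(int)
for row in (160,200,230):
    dark=np.where((g[row]<60)&(np.arange(640)>350)&(np.arange(640)<560))[0]
    a=dark[0];print('row',row,'seal cols',a,dark[-1])
    for z in(.155,.158,.161): print('  seal x @z',z,(onplane(o,d,z)[row,a]@ax).round(4),'end',(onplane(o,d,z)[row,dark[-1]]@ax).round(4))
    print('  depth seal',[(P[row,c]@ax).round(4).tolist() for c in range(a,dark[-1],4)],[P[row,c,2].round(4).tolist() for c in range(a,dark[-1],4)])
    c0=max(350,a-110)
    print('  g',c0,g[row,c0:a+2:1].tolist())
    m=[c for c in range(340,a) if abs(P[row,c,2]-.161)<.004];print('  door cols by depth',m[:1],m[-1:], (onplane(o,d,.161)[row,m[-1]]@ax).round(4) if m else '')
E
python3 gap.py
```

```text
cam [0.484  0.1744 0.3412] tcp [0.4822 0.1089 0.1939] f [ 0.47  0.34 -0.36]
row 160 seal cols 476 495
  seal x @z 0.155 0.5538 end 0.5634
  seal x @z 0.158 0.5526 end 0.562
  seal x @z 0.161 0.5513 end 0.5606
  depth seal [0.5529, 0.5535, 0.5549, 0.5565, 0.5589] [0.1572, 0.1604, 0.1617, 0.1625, 0.1614]
  g 366 [142, 141, 143, 142, 142, 142, 145, 140, 141, 144, 134, 134, 154, 160, 160, 157, 159, 158, 157, 159, 159, 156, 156, 155, 157, 160, 157, 157, 155, 157, 156, 156, 155, 156, 156, 156, 156, 156, 156, 155, 159, 159, 160, 159, 161, 156, 157, 156, 158, 158, 162, 158, 155, 156, 154, 153, 155, 155, 158, 156, 153, 156, 157, 142, 138, 141, 164, 172, 172, 168, 165, 166, 165, 167, 165, 166, 166, 167, 166, 166, 167, 167, 167, 164, 166, 170, 166, 164, 165, 167, 163, 167, 161, 163, 165, 167, 164, 167, 165, 164, 165, 161, 169, 166, 163, 165, 164, 165, 172, 99, 20, 21]
  door cols by depth [340] [377] 0.5033
row 200 seal cols 472 490
  seal x @z 0.155 0.5537 end 0.563
  seal x @z 0.158 0.5525 end 0.5616
  seal x @z 0.161 0.5512 end 0.5603
  depth seal [0.553, 0.5536, 0.5552, 0.5572, 0.5588] [0.1
[... 845 characters left out ...]
15, 0.5624, 0.5644] [0.1574, 0.1601, 0.1613, 0.1611, 0.1617, 0.1633, 0.1676, 0.1692, 0.1713, 0.1711]
  g 359 [144, 144, 143, 147, 140, 139, 135, 177, 217, 216, 215, 216, 212, 211, 212, 199, 152, 111, 112, 114, 114, 113, 121, 141, 158, 155, 155, 159, 159, 130, 68, 61, 62, 64, 60, 81, 136, 160, 160, 158, 159, 159, 159, 158, 156, 157, 158, 160, 159, 160, 157, 162, 160, 156, 157, 157, 157, 160, 156, 154, 160, 158, 154, 159, 153, 150, 143, 135, 157, 174, 178, 162, 132, 114, 119, 121, 119, 117, 122, 117, 116, 120, 117, 118, 118, 119, 117, 116, 121, 120, 117, 114, 117, 117, 117, 116, 116, 119, 118, 118, 122, 117, 117, 115, 117, 117, 120, 114, 120, 94, 50, 27]
  door cols by depth [340] [375] 0.5035
```

Emit:
carry_out(
  moves=[
    [0, 0.1, 0, 0, 0, 0],
    [0, 0.15, 0, 0, 0, 0],
    [0, 0.2, 0, 0, 0, 0],
    [0, 0.2, 0, 0, 0, 0],
    [0, 0.15, 0, 0, 0, 0],
    [0, 0.1, 0, 0, 0, 0],
    [0, 0.06, 0, 0, 0, 0],
    [0, 0.04, 0, 0, 0, 0],
    [0, 0, 0, 0, 0, 0],
    [0, 0, 0, 0, 0, 0],
  ],
)

```text
time: 20.38
ee_pos: [0.5221, 0.1074, 0.1937]
eef_rot: [0.721, 0.693, 0.0, 0.0]
ft_force: [-1.6, 0.2, -0.5]
width: 0.0502
grip_force: 0.5
```

```bash
python3 gap.py | cut -c1-400
```

```text
cam [0.524  0.1729 0.341 ] tcp [0.5221 0.1074 0.1937] f [-1.02 -0.07 -0.69]
row 160 seal cols 396 412
  seal x @z 0.155 0.5535 end 0.5615
  seal x @z 0.158 0.5529 end 0.5608
  seal x @z 0.161 0.5523 end 0.5601
  depth seal [0.5526, 0.5543, 0.5561, 0.558] [0.1594, 0.161, 0.1615, 0.1616]
  g 350 [207, 206, 204, 205, 204, 195, 163, 139, 146, 139, 141, 143, 145, 142, 141, 135, 136, 137, 133, 138, 136, 139, 138, 134, 135, 131, 129, 147, 153, 153, 140, 137, 143, 156, 165, 165, 161, 146, 142, 157, 163, 163, 160, 161, 167, 127, 52, 44]
  door cols by depth [340] [395] 0.5518
row 200 seal cols 394 410
  seal x @z 0.155 0.5534 end 0.5616
  seal x @z 0.158 0.5528 end 0.5609
  seal x @z 0.161 0.5522 end 0.5602
  depth seal [0.5531, 0.5544, 0.5562, 0.558] [0.1564, 0.1603, 0.1611, 0.1618]
  g 350 [200, 203, 203, 202, 196, 158, 145, 192, 205, 204, 208, 213, 213, 209, 201, 204, 206, 205, 200, 207, 207, 206, 205, 203, 205, 182, 151, 154, 141, 132, 151, 169, 164, 169, 168, 161, 134, 112, 118, 118, 118, 118, 120, 97, 53, 43]
  door cols by depth [340] [375] 0.5428
row 230 seal cols 393 408
  seal x @z 0.155 0.5536 end 0.5615
  seal x @z 0.158 0.553 end 0.5607
  seal x @z 0.161 0.5524 end 0.56
  depth seal [0.5529, 0.5546, 0.5563, 0.5587] [0.1588, 0.1603, 0.1616, 0.1599]
  g 350 [199, 202, 203, 195, 167, 138, 133, 140, 143, 141, 142, 142, 139, 158, 197, 207, 202, 202, 204, 210, 205, 204, 201, 202, 183, 151, 155, 146, 134, 134, 149, 172, 169, 168, 157, 131, 112, 115, 115, 117, 118, 118, 96, 40, 41]
  door cols by depth [340] [374] 0.5428
```

Emit:
carry_out(
  moves=[
    [0, 0.03, 0, 0, 0, 0],
    [0, 0.035, 0, 0, 0, 0],
    [0, 0.035, 0, 0, 0, 0],
    [0, 0.03, 0, 0, 0, 0],
    [0, 0.025, 0, 0, 0, 0],
    [0, 0.02, 0, 0, 0, 0],
    [0, 0, 0, 0, 0, 0],
  ],
)

```text
time: 21.3
ee_pos: [0.5291, 0.1071, 0.1937]
eef_rot: [0.721, 0.693, 0.0, 0.0]
ft_force: [-3.3, 0.1, 0.7]
width: 0.0504
grip_force: 1.1
```

```bash
cat > f.py <<'E'
from h import *
F=[];
for i in range(6):
    s=read_state();F.append(s['ft_force'][0]);p=s['ee_pos'][0]
    if i<5: viewer.camera('wrist')
print('Fx',np.mean(F).round(2),np.round(F,1),'x',round(p,5),'t',s['time'],s['width'])
E
python3 f.py; python3 gap.py | grep -E 'door|@z 0.158'
```

```text
Fx -2.08 [-3.3 -1.9 -2.3 -1.7 -2.1 -1.2] x 0.5291 t 21.55 0.04939789547577024
  seal x @z 0.158 0.5531 end 0.5609
  door cols by depth [340] [376] 0.5497
  seal x @z 0.158 0.5533 end 0.5604
  door cols by depth [340] [375] 0.5498
  seal x @z 0.158 0.5528 end 0.5606
  door cols by depth [340] [374] 0.5498
```

Emit:
carry_out(
  moves=[
    [0, 0.01, 0, 0, 0, 0],
    [0, 0.01, 0, 0, 0, 0],
    [0, 0.01, 0, 0, 0, 0],
    [0, 0, 0, 0, 0, 0],
  ],
)

```text
time: 22.1
ee_pos: [0.5302, 0.1071, 0.1937]
eef_rot: [0.721, 0.693, -0.0, 0.0]
ft_force: [-2.8, 0.1, 0.5]
width: 0.0499
grip_force: 1.4
```

```bash
python3 f.py
```

```text
Fx -2.82 [-2.8 -3.2 -2.1 -2.6 -3.1 -3.2] x 0.53017 t 22.35 0.04991603389804408
```

Emit:
carry_out(
  moves=[
    [0, 0.006, 0, 0, 0, 0],
    [0, 0.006, 0, 0, 0, 0],
    [0, 0, 0, 0, 0, 0],
  ],
)

```text
time: 22.72
ee_pos: [0.5307, 0.1071, 0.1937]
eef_rot: [0.721, 0.693, -0.0, 0.0]
ft_force: [-3.4, -0.5, -0.9]
width: 0.0501
grip_force: 1.4
```

```bash
python3 f.py
```

```text
Fx -2.92 [-3.4 -2.4 -2.5 -3.  -3.  -3.1] x 0.53067 t 22.975 0.049958354153233804
```

Emit:
carry_out(
  moves=[
    [0, 0.006, 0, 0, 0, 0],
    [0, 0.006, 0, 0, 0, 0],
    [0, 0, 0, 0, 0, 0],
  ],
)

```text
time: 23.35
ee_pos: [0.5311, 0.1071, 0.1937]
eef_rot: [0.721, 0.693, -0.0, 0.0]
ft_force: [-3.0, -0.5, -0.7]
width: 0.0499
grip_force: 1.4
```

```bash
python3 f.py
```

```text
Fx -2.55 [-3.  -3.  -1.6 -3.  -2.6 -2.1] x 0.53115 t 23.6 0.04947177478236665
```

Emit:
carry_out(
  moves=[
    [0, 0.005, 0, 0, 0, 0],
    [0, 0.005, 0, 0, 0, 0],
    [0, 0, 0, 0, 0, 0],
  ],
)

```text
time: 23.98
ee_pos: [0.5316, 0.107, 0.1937]
eef_rot: [0.721, 0.693, -0.0, 0.0]
ft_force: [-2.6, -0.1, -0.5]
width: 0.0501
grip_force: 1.4
```

```bash
python3 f.py; python3 gap.py | grep -E 'door|@z 0.158'
```

```text
Fx -2.56 [-2.6 -2.6 -2.3 -3.1 -2.4 -2.4] x 0.53156 t 24.225 0.050272158700710376
  seal x @z 0.158 0.5531 end 0.5604
  door cols by depth [340] [376] 0.5521
  seal x @z 0.158 0.5532 end 0.5608
  door cols by depth [340] [375] 0.5523
  seal x @z 0.158 0.5532 end 0.5604
  door cols by depth [340] [374] 0.5523
```

Emit:
carry_out(
  moves=[
    [0, 0.005, 0, 0, 0, 0],
    [0, 0.005, 0, 0, 0, 0],
    [0, 0, 0, 0, 0, 0],
  ],
)

```text
time: 24.65
ee_pos: [0.532, 0.107, 0.1937]
eef_rot: [0.721, 0.693, -0.0, 0.0]
ft_force: [-3.5, 0.5, -0.8]
width: 0.0499
grip_force: 1.4
```

```bash
python3 f.py
```

```text
Fx -2.55 [-3.5 -2.2 -2.9 -2.  -2.1 -2.6] x 0.53196 t 24.9 0.04970196325146011
```

Emit:
carry_out(
  moves=[
    [0, 0.005, 0, 0, 0, 0],
    [0, 0.005, 0, 0, 0, 0],
    [0, 0, 0, 0, 0, 0],
  ],
)

```text
time: 25.28
ee_pos: [0.5322, 0.107, 0.1937]
eef_rot: [0.721, 0.693, -0.0, -0.0]
ft_force: [-4.9, -1.1, 0.7]
width: 0.0501
grip_force: 2.4
```

Emit:
carry_out(
  moves=[
    [0, 0.003, 0, 0, 0, 0],
    [0, 0, 0, 0, 0, 0],
    [0, 0, 0, 0, 0, 0],
  ],
)

```text
time: 25.65
ee_pos: [0.5322, 0.107, 0.1937]
eef_rot: [0.721, 0.693, -0.0, -0.0]
ft_force: [-4.7, -0.8, 1.4]
width: 0.05
grip_force: 2.6
```

```bash
python3 f.py; python3 -c "
from h import *;print(read_state()['grip_force'])"
```

```text
Fx -5.2 [-4.7 -5.4 -5.5 -5.2 -5.6 -4.8] x 0.53224 t 25.9 0.05011378804256058
2.647841200232506
```

Emit:
carry_out(
  moves=[
    [0, 0.004, 0, 0, 0, 0],
    [0, 0.004, 0, 0, 0, 0],
    [0, 0, 0, 0, 0, 0],
    [0, 0, 0, 0, 0, 0],
  ],
)

```text
time: 26.4
ee_pos: [0.5323, 0.107, 0.1937]
eef_rot: [0.721, 0.693, -0.0, -0.0]
ft_force: [-5.8, 0.1, 1.2]
width: 0.05
grip_force: 3.2
```

```bash
python3 f.py; python3 -c "
from h import *;print(read_state()['grip_force'])"
```

```text
Fx -6.38 [-5.8 -6.5 -6.1 -6.5 -6.9 -6.6] x 0.53236 t 26.65 0.05006180589793536
3.1822767108678818
```

Now at 6.4 N, aiming for about 7.4 N.

Emit:
carry_out(
  moves=[
    [0, 0.004, 0, 0, 0, 0],
    [0, 0.004, 0, 0, 0, 0],
    [0, 0, 0, 0, 0, 0],
    [0, 0, 0, 0, 0, 0],
  ],
)

```text
time: 27.15
ee_pos: [0.5325, 0.107, 0.1936]
eef_rot: [0.721, 0.693, -0.001, -0.0]
ft_force: [-7.6, -0.6, 1.7]
width: 0.0502
grip_force: 3.7
```

```bash
python3 f.py; python3 -c "
from h import *;print(read_state()['grip_force'])"
```

```text
Fx -7.66 [-7.6 -8.6 -7.7 -7.3 -7.5 -7.3] x 0.53248 t 27.4 0.04994633432283113
3.7316369265317917
```

That is 7.5 N in all, so the door is seated. I'll back off to mid-gap and rise.

Emit:
carry_out(
  moves=[
    [0, -0.03, 0, 0, 0, 0],
    [0, -0.1, 0, 0, 0, 0],
    [0, -0.15, 0, 0, 0, 0],
    [0, -0.15, 0, 0, 0, 0],
    [0, 0, 0, 0, 0, 0],
    [0, 0, -0.3, 0, 0, 0],
    [0, 0, -0.6, 0, 0, 0],
    [0, 0, -0.8, 0, 0, 0],
    [0, 0, -0.6, 0, 0, 0],
    [0, 0, -0.2, 0, 0, 0],
    [0, 0, 0, 0, 0, 0],
    [0, 0, 0, 0, 0, 0],
  ],
)

```text
time: 28.9
ee_pos: [0.5156, 0.1075, 0.2928]
eef_rot: [0.721, 0.693, -0.001, -0.0]
ft_force: [-1.2, 0.1, -0.8]
width: 0.05
grip_force: 0.0
```

```bash
python3 - <<'E'
from h import *
w=cam('wrist');o,d,P=cloud(w);s=read_state();print(s['ft_force'].round(2),s['time'],s['ee_pos'])
ax=np.array([.9993,-.0384,0]);g=cv2.cvtColor(w['pixels'],cv2.COLOR_RGB2GRAY)
hb=(g<75)&(P[...,2]>.183)&(P[...,2]<.196)&(abs(P[...,0]-.513)<.04)&(abs(P[...,1]-.107)<.05)
r_=cv2.minAreaRect(P[hb][:,:2].astype(np.float32));print('handle',hb.sum(),r_, np.dot(r_[0],ax[:2])+.044,'expected edge ~.553')
c=cam('scene');o,d,P=cloud(c);hsv=cv2.cvtColor(c['pixels'],cv2.COLOR_RGB2HSV)
wc=(P[...,2]>.104)&(P[...,2]<.115)&(abs(P[...,0]-.372)<.03)&(abs(P[...,1]+.248)<.03);print('white cap',P[wc].mean(0))
t=(abs(P[...,0]-.48)<.06)&(abs(P[...,1]-.108)<.06)&(P[...,2]<.16)&(hsv[...,0]>78)&(hsv[...,0]<105)&(hsv[...,1]>50);print('teal',t.sum(),P[t].mean(0) if t.any() else '')
E
```

```text
[-0.02  0.81 -0.68] 28.95 [0.51554635 0.10748616 0.29275546]
handle 1520 ((0.5139212012290955, 0.10718314349651337), (0.05836290493607521, 0.014886286109685898), 88.25755310058594) 0.5534456236779689 expected edge ~.553
white cap [ 0.37197709 -0.24858809  0.109564  ]
teal 0
```

```bash
python3 -c "
from h import *;print(r.close_job())"
```

```text
the job is handed in; nothing more can be done
None
```

The teal bottle is standing on the middle of the pan and the door is closed on the seal, pushed home at about 7.5 N; the job was handed in at 29 s with the arm clear and the white bottle unmoved. I could not confirm the bottle by camera once the glass was over it; the last clear view, before closing, showed it upright and centred to about a millimetre.

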